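Start the stirrer place under the beaker

ROBOT

A 7-joint arm with a two-finger parallel gripper is mounted at the origin on the work surface. World frame = base frame: x ahead of the robot, y to its left, z up, the work surface at z = 0. Lengths are in m, angles in degrees, forces in N, time in s.
With the tool pointing down it reaches from about 0.35 to 0.775 m from the base axis. Payload 3.1 kg.
Tool frame: the origin (TCP) lies on the centre line of the jaws, within the pads' length; the fingertips stand 17 mm ahead of it and the grasp point (between the pads) lies 2 mm behind it (robot.tip_reach is the distance from the TCP to the fingertips, in m); z points along the fingers, y is the direction in which the jaws open and shut (so a half turn about z gives the same grasp; the last joint's range is limited). The gripper opens to 85 mm and grips with 20 to 120 N. Pads are 22 mm wide; open, the fingers measure 114 mm over their backs; the gripper's body (76 mm by 85 mm) begins 54 mm behind the grasp point. The pads swing forward as they close: fully open they stand 13 mm farther back than shut.
Start: joints at [68.543, 17.813, 0.802, 86.603, -0.252, 75.585, -1.558], TCP at [0.18, -0.52, 0.248] pointing down, gripper open.
Joint ranges: [-154.91, 154.91], [-16.99, 109.72], [-72.82, 74.43], [7.12, 147.25], [-82.49, 262.49], [11.32, 116.49], [-174.64, 174.64]. Speed limits (degrees/s): [159.86, 159.86, 180, 180, 180, 180, 180].

INTERFACE

Orientations are given as [roll, pitch, yaw] about the fixed x, y, z axes, in that order (R = Rz(yaw) Ry(pitch) Rx(roll)).
In Python, from station import robot, fingers, vision, workorder, recognise gives the robot as it stands. Calls block until the motion is done:
- robot.move_to(position, orientation): joint-space move of the TCP to a pose.
- robot.line_to(position, orientation=None, velocity=0.15, f_stop=None): straight line of the TCP; orientation=None keeps the orientation; velocity is the mean speed in m/s. With f_stop (N) it stops when the force on the tool has changed by that much, and returns True; else False.
- robot.move_j(angles): joint-space move.
- fingers.gripper_to(opening, force=None): opening from 0.0 (shut) to 1.0 (fully open); force is the grip in N (None keeps the last); returns when the fingers have stopped.
- robot.pause(seconds).
- robot.inverse_kinematics(position, orientation): joint angles nearest the present ones, or None.
- vision.grab_frame(name): name is "side" or "top"; returns the picture (480x640x3 uint8, red, green, blue); there is no depth.
- vision.calibration(name): a dict with "mtx" (3x3 intrinsics, pixels), "extrinsics" (4x4, takes a point from world to camera coordinates). Camera axes: x right, y up, looking along -z (the intrinsics and any distortion apply to the point x, -y, -z); pixel columns grow to the right and rows downward; lengths in m; the calibration is good to about 2 mm. A picture is of the moment at which its call begins. calibration takes no time and is no camera call.
A pose or a line that the arm cannot do raises robot.PlanningError and nothing moves.
- workorder.close_job(): hands the job in, once; it reports no verdict.
Trained networks look in the newest picture that a camera, given by its name, has taken for a name from the list of things; names that differ only in an ending like _2 or _b are one class to them, and where a whole thing is asked for, a point or a joint stands for the part that bears it (a point fixed in the world has none). Each returns a list of dicts, best first, with "p" (0 to 1); they miss things now and then, are a little off and sometimes report something else, mostly with a low value. They report only what shows in the picture. A call takes as long as a camera call.
- recognise(label, camera): "rect" ([centre column, centre row, width, height] in pixels, round what is visible of it).
Readings, each from a call of its own:
- robot.current_time_s(): time.
- robot.current_joint_positions(): joint angles.
- robot.current_dq(): joint speeds.
- robot.current_joint_torque(): joint torques, N m.
- robot.current_tool_pos(): TCP position.
- robot.current_eef_rot(): TCP orientation.
- robot.current_contact_force(): force on the tool from outside, world axes, zero at the start.
- robot.current_torque(): the same for the moment, N m.
- robot.current_finger_gap(): opening from 0.0 (shut) to 1.0 (fully open).
Only numpy, scipy, OpenCV 4.12 (cv2) and the standard library are available. Lean on these libraries where they do the work, as an engineer would, in place of code of your own. Each camera call takes 0.05 s, during which the arm holds its last target.

TASK

Before the glassware is filled, try the stirrer under the open straight-sided beaker: with the fingertips, gently press the key directly in front of the plate the beaker stands on all the way down, and keep it down for two full seconds. Then let the key come up again and withdraw. Do not press the other two keys, and leave the glassware and everything else where it stands.

Things in the scene. Friction and masses are not known exactly. Their poses are not given: they have to be found in the camera images.
- stirrer: bench stirrer with three places, a fixed white box 270 mm deep (its x) x 400 mm wide (its y), top 55 mm above the bench; origin at the centre of its underside, z up, its front (key side) faces its own -x, roughly towards the robot; its place and yaw (within 0.4 rad) vary. Along its front edge are three like black keys, and behind each key (140 mm along its +x) a round steel plate, each key starting the plate straight behind it
- plate_left (a point): top centre of the round plate at +y of the stirrer's frame, the robot's left: 110 mm across, 6 mm thick, its top 61 mm above the bench; neighbouring plates are 125 mm apart. One vessel stands on it, within 8 mm of its centre; which one varies
- plate_middle (a point): top centre of the round plate in the middle: 110 mm across, 6 mm thick, its top 61 mm above the bench; neighbouring plates are 125 mm apart. One vessel stands on it, within 8 mm of its centre; which one varies
- plate_right (a point): top centre of the round plate at -y of the stirrer's frame, the robot's right: 110 mm across, 6 mm thick, its top 61 mm above the bench; neighbouring plates are 125 mm apart. One vessel stands on it, within 8 mm of its centre; which one varies
- key_left_top (a point): centre of the top face of the key at +y of the stirrer's frame, the robot's left, in front of plate_left: an upright round black push key, 30 mm across, top about 79 mm above the bench when up, in a grey collar 46 mm across whose top is 12 mm lower than the key top
- key_left (a joint): travel of that key straight down, m: 0 up, 0.008 fully down. A spring returns it: it begins to give at about 1.5 N, and 5 N holds it fully down; fully down it still stands about 4 mm proud of its collar
- key_middle_top (a point): centre of the top face of the key in the middle, in front of plate_middle: an upright round black push key, 30 mm across, top about 79 mm above the bench when up, in a grey collar 46 mm across whose top is 12 mm lower than the key top
- key_middle (a joint): travel of that key straight down, m: 0 up, 0.008 fully down. A spring returns it: it begins to give at about 1.5 N, and 5 N holds it fully down; fully down it still stands about 4 mm proud of its collar
- key_right_top (a point): centre of the top face of the key at -y of the stirrer's frame, the robot's right, in front of plate_right: an upright round black push key, 30 mm across, top about 79 mm above the bench when up, in a grey collar 46 mm across whose top is 12 mm lower than the key top
- key_right (a joint): travel of that key straight down, m: 0 up, 0.008 fully down. A spring returns it: it begins to give at about 1.5 N, and 5 N holds it fully down; fully down it still stands about 4 mm proud of its collar
- beaker: empty glass beaker: straight-sided, wide open, with a small spout; 72 mm across, 95 mm tall, a white stir bar lying in it; loose, standing on one of the plates; origin at the centre of its underside
- flask: empty conical glass flask: 82 mm across at the foot, narrowing to a 32 mm neck, 134 mm tall, a white stir bar lying in it; loose, on another plate; origin at the centre of its underside
- bottle: glass bottle with narrow neck and white screw cap, 64 mm across, about 130 mm tall; loose, on the third plate; origin at the centre of its underside
- dish: shallow round glass dish, 90 mm across, 16 mm high, loose on the bench to the left of the stirrer; origin at the centre of its underside
- spatula: thin flat steel laboratory spatula, 170 mm long along its own x, 4 mm thick, 6 mm wide with 10 and 14 mm ends, loose, lying on the bench to the right of the stirrer; origin near its middle, on its underside

How it is judged:
By the outcome, as a careful person would: the job done as asked, in the order asked, and still so for the second after the job is handed in, with the robot touching nothing.
It also fails if it takes over 48 s, if anything falls off the work surface, if the arm or the gripper's body presses on something with over 40 N, if the wrist force passes 120 N, or if a joint passes its speed limit or range.

## Working session

There is one attempt and no reset: what is moved stays moved. The work goes in short steps, each a Python script; the robot and the scene stay as the last script left them, time stands still between calls to the robot, and variables do not carry over. Pictures are saved under pics/ and viewed, and the job is handed in when it is done.

```bash
mkdir -p pics; python3 - <<'E'
from station import robot, fingers, vision, workorder, recognise
import cv2, json
for c in ("top","side"):
    im=vision.grab_frame(c); cv2.imwrite(f"pics/{c}1.png",im[:,:,::-1])
    k=vision.calibration(c); print(c,{a:(b.round(4).tolist() if hasattr(b,'round') else b) for a,b in k.items()})
    for l in ("beaker","flask","bottle","key_left_top","plate_left","stirrer"):
        print(l,[(round(d["p"],2),[round(x,1) for x in d["rect"]]) for d in recognise(l,c)][:4])
print(robot.current_time_s(), robot.current_eef_rot())
E
```

```text
top {'mtx': [[514.415, 0.0, 318.9635], [0.0, 514.415, 237.7179], [0.0, 0.0, 1.0]], 'extrinsics': [[-0.0494, -0.9988, 0.0018, 0.0418], [0.974, -0.0478, 0.2213, -0.6438], [-0.2209, 0.0127, 0.9752, -0.7813], [0.0, 0.0, 0.0, 1.0]]}
beaker [(0.73, [268.5, 242.9, 52.6, 55.9])]
flask [(0.58, [339.1, 216.2, 48.0, 54.9])]
bottle [(0.59, [409.3, 189.4, 43.0, 49.3]), (0.47, [347.4, 248.1, 272.2, 227.2])]
key_left_top [(0.76, [300.2, 328.5, 21.2, 16.7])]
plate_left [(0.92, [347.9, 250.1, 272.3, 225.6])]
stirrer [(0.8, [348.4, 246.2, 269.2, 226.9])]
side {'mtx': [[513.2413, 0.0, 320.191], [0.0, 513.2413, 240.3678], [0.0, 0.0, 1.0]], 'extrinsics': [[0.8625, -0.5056, -0.0224, -0.5353], [0.3251, 0.5195, 0.7902, -0.2801], [-0.3879, -0.6888, 0.6125, -0.6932], [0.0, 0.0, 0.0, 1.0]]}
beaker [(0.97, [296.0, 209.6, 44.0, 63.4])]
flask [(0.75, [352.4, 226.5, 46.5, 83.7])]
bottle [(0.85, [413.3, 257.9, 47.0, 80.4]), (0.48, [243.2, 261.9, 22.9, 15.7]), (0.25, [296.0, 292.8, 17.4, 12.8])]
key_left_top [(0.62, [242.2, 258.9, 11.6, 20.8]), (0.46, [295.5, 208.2, 46.3, 68.2]), (0.31, [210.3, 236.4, 45.2, 28.5])]
plate_left [(0.57, [344.3, 301.2, 276.8, 195.8])]
stirrer [(0.87, [343.8, 299.7, 275.2, 193.0])]
0.7 [1.79993371e+02 9.07477033e-04 1.90744352e+01]
```

View pics/top1.png

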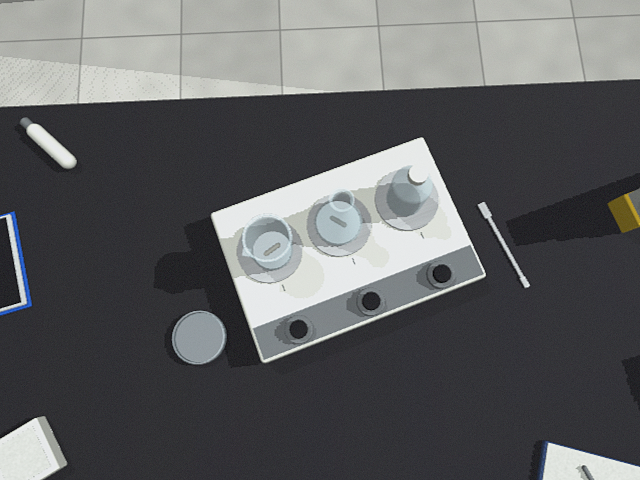

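View pics/side1.png

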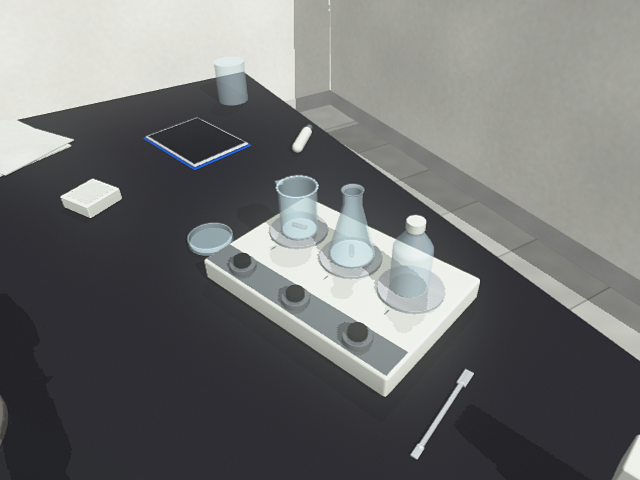

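The open beaker is on the left plate: top camera (268,243), side camera (296,210). So the target is the left key, at top (298,328) and side (242,260). I'll locate it next.

```bash
cat > h.py <<'E'
import numpy as np, cv2
from station import robot, fingers, vision, workorder, recognise
def ray(c,u,v):
    k=vision.calibration(c); E=np.array(k["extrinsics"]);K=np.array(k["mtx"])
    d=np.linalg.inv(K)@[u,v,1]; d=np.array([d[0],-d[1],-d[2]])
    R=E[:3,:3]; return -R.T@E[:3,3], R.T@d
def onz(c,u,v,z):
    o,d=ray(c,u,v); return o+d*(z-o[2])/d[2]
def proj(c,P):
    k=vision.calibration(c); E=np.array(k["extrinsics"]);K=np.array(k["mtx"])
    p=E[:3,:3]@np.array(P)+E[:3,3]; q=K@[p[0],-p[1],-p[2]]; return q[:2]/q[2]
E
python3 - <<'E'
from h import *
for c,seeds in (("top",[(298,328),(371,300),(441,273)]),("side",[(242,260),(295,294),(357,331)])):
    g=cv2.imread(f"pics/{c}1.png",0)
    for u,v in seeds:
        m=(g<45).astype(np.uint8); n,l,s,ce=cv2.connectedComponentsWithStats(m)
        i=l[v,u]; print(c,ce[i].round(1),s[i],onz(c,*ce[i],0.077).round(4), onz(c,u,v,.079).round(4))
    im=cv2.imread(f"pics/{c}1.png")
    if c=="top": cv2.imwrite("pics/topz.png",cv2.resize(im[240:360,230:390],None,fx=5,fy=5,interpolation=0))
    else: cv2.imwrite("pics/sidez.png",cv2.resize(im[220:320,200:330],None,fx=6,fy=6,interpolation=0))
E
```

```text
top [298.  328.9] [290 320  17  19 238] [0.4976 0.0507 0.077 ] [0.4989 0.0506 0.079 ]
top [370.6 300.8] [362 293  18  17 241] [ 0.5363 -0.0674  0.077 ] [ 0.5373 -0.068   0.079 ]
top [441.3 273.4] [433 265  18  18 242] [ 0.5749 -0.1854  0.077 ] [ 0.5753 -0.1844  0.079 ]
side [325.1 231.5] [     0      0    640    480 293376] [0.6573 0.0415 0.077 ] [0.4957 0.0449 0.079 ]
side [325.1 231.5] [     0      0    640    480 293376] [0.6573 0.0415 0.077 ] [ 0.533  -0.0754  0.079 ]
side [325.1 231.5] [     0      0    640    480 293376] [0.6573 0.0415 0.077 ] [ 0.5727 -0.1897  0.079 ]
```

View pics/topz.png

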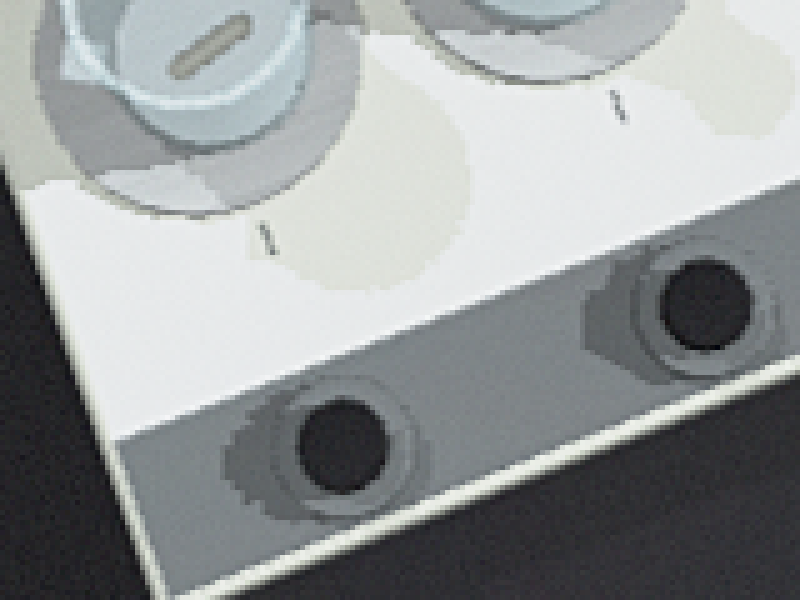

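View pics/sidez.png

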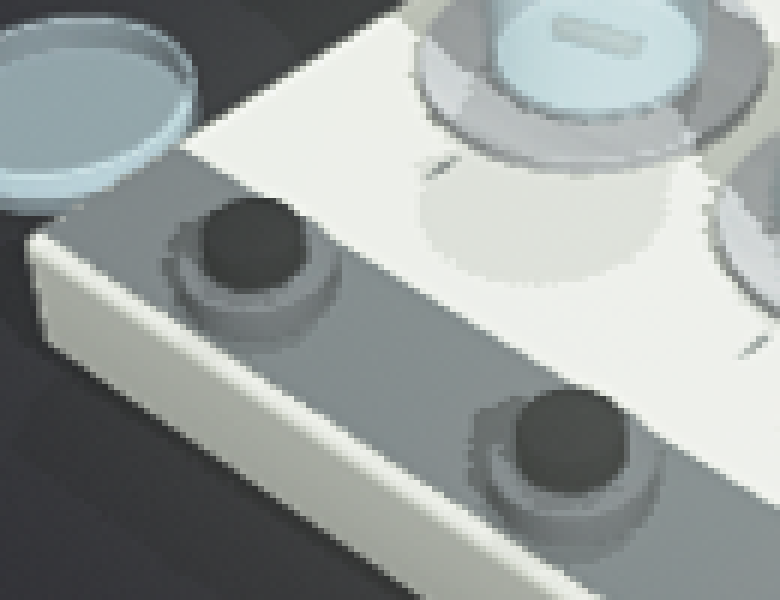

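```bash
python3 - <<'E'
from h import *
print(robot.tip_reach, proj("side",(.498,.0507,.079)), proj("side",(.536,-.0674,.079)))
fingers.gripper_to(0.0,20)
o=[180,0,18.1]
p=robot.current_tool_pos(); robot.line_to([p[0],p[1],.31],velocity=.2)
robot.move_to([.498,.0507,.31],o)
robot.line_to([.498,.0507,.079+.017+.02],o,velocity=.15)
print(robot.current_time_s(),robot.current_tool_pos(),robot.current_eef_rot(),robot.current_contact_force(),robot.current_finger_gap())
for c in("top","side"): cv2.imwrite(f"pics/{c}2.png",vision.grab_frame(c)[:,:,::-1])
a=cv2.imread("pics/top2.png");b=cv2.imread("pics/side2.png")
f=lambda x:cv2.resize(x,None,fx=2,fy=2)
cv2.imwrite("pics/both2.png",np.hstack([f(a[180:400,200:400]),f(b[130:350,150:350])]))
E
```

```text
0.017 [241.87316695 257.6783536 ] [294.27828314 290.30114696]
5.6917 [0.49875068 0.05092106 0.11685706] [ 1.79975991e+02 -1.05962444e-01  1.81017231e+01] [-0.81660922 -0.3692932  -0.16301986] -0.002984045151458944
```

View pics/both2.png

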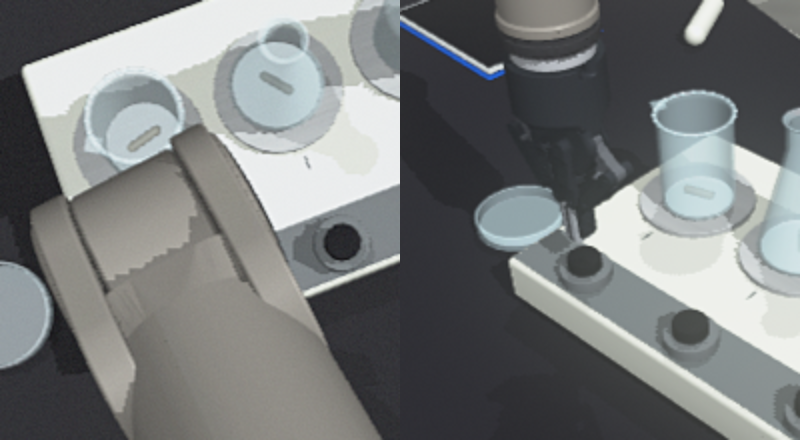

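The shut fingertips hang just above the left key in the side view, at about (238,253) in full-picture pixels, clear of the beaker. Next is the press.

```bash
python3 - <<'E'
from h import *
f0=np.array(robot.current_contact_force())
hit=robot.line_to([.498,.0507,.079+.017-.0095],velocity=.008,f_stop=6.5)
def st(s):
    print(s,round(robot.current_time_s(),2),np.round(robot.current_tool_pos(),4),np.round(np.array(robot.current_contact_force())-f0,2),flush=True)
st(hit); 
robot.pause(.3); st("settle")
c=vision.grab_frame("side"); cv2.imwrite("pics/side3.png",cv2.resize(c[200:320,180:340],None,fx=5,fy=5)[:,:,::-1])
E
```

```text
True 8.89 [0.4981 0.0507 0.0883] [-0.35 -0.32  5.22]
settle 9.19 [0.498  0.0507 0.0882] [ 0.23 -0.23  5.86]
```

View pics/side3.png

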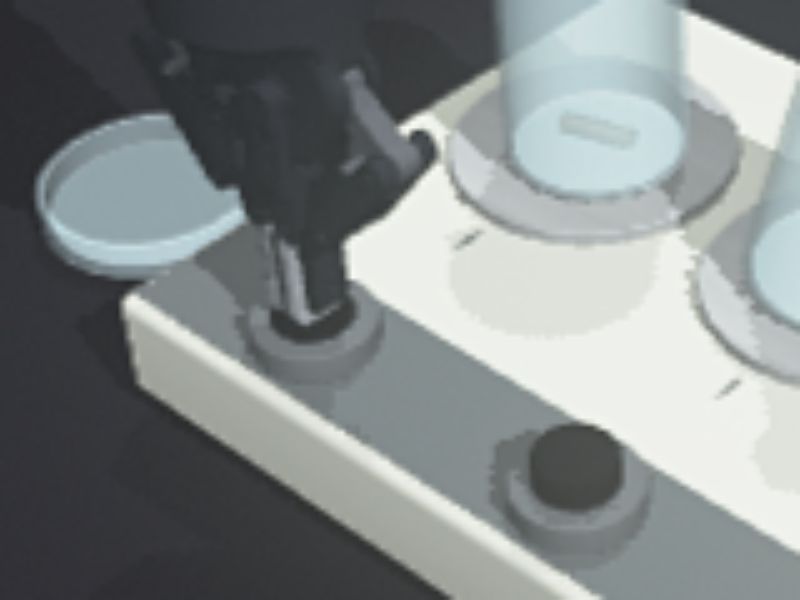

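The key is down at about 5.9 N with the tips at 71 mm. I'll press a little further to confirm it's on its stop, then hold.

```bash
python3 - <<'E'
from h import *
def st(s):
    F=np.mean([robot.current_contact_force() for _ in range(5)],0)
    print(s,round(robot.current_time_s(),2),np.round(robot.current_tool_pos(),4),np.round(F,2),flush=True)
st("pre")
hit=robot.line_to([.498,.0507,.0868],velocity=.004,f_stop=4)
st(hit)
for i in range(5): robot.pause(.5); st("hold")
E
```

```text
pre 9.24 [0.4981 0.0506 0.0882] [ 0.34 -0.03  4.5 ]
True 9.48 [0.4981 0.0507 0.0882] [-2.06  0.09  5.82]
hold 9.98 [0.4981 0.0507 0.0883] [-0.94 -0.68  4.86]
hold 10.48 [0.4981 0.0507 0.0883] [-2.16 -0.6   5.36]
hold 10.98 [0.4983 0.0507 0.0884] [-2.97 -1.45  4.95]
hold 11.48 [0.4986 0.0508 0.0885] [-2.88 -0.92  4.86]
hold 11.98 [0.4986 0.0508 0.0885] [-3.14 -0.95  5.36]
```

That margin is thin, and the height crept up 0.3 mm. I'll step the target down until the force clearly rises against the stop, then hold the full time from there.

```bash
python3 - <<'E'
from h import *
def st(s):
    F=np.mean([robot.current_contact_force() for _ in range(5)],0);p=np.round(robot.current_tool_pos(),4)
    print(s,round(robot.current_time_s(),2),p,np.round(F,2),flush=True); return F[2]
for z in (.0875,.0868,.0861,.0854,.0847):
    robot.line_to([.498,.0507,z],velocity=.004); robot.pause(.1)
    if st(z)>9.5: break
for i in range(5): robot.pause(.5); st("hold")
c=vision.grab_frame("side"); cv2.imwrite("pics/side4.png",cv2.resize(c[200:320,180:340],None,fx=5,fy=5)[:,:,::-1])
E
```

```text
0.0875 12.51 [0.4985 0.0508 0.0881] [-3.69 -0.23  7.53]
0.0868 12.93 [0.4986 0.0508 0.088 ] [-4.11 -2.18 11.54]
hold 13.43 [0.4986 0.0509 0.088 ] [-4.66 -1.19 12.25]
hold 13.93 [0.4985 0.0508 0.088 ] [-4.79 -1.   10.53]
hold 14.43 [0.4986 0.0508 0.088 ] [-4.68 -1.88 11.74]
hold 14.93 [0.4985 0.0508 0.088 ] [-4.02 -2.02 11.93]
hold 15.43 [0.4986 0.0508 0.088 ] [-4.54 -1.32 11.8 ]
```

View pics/side4.png

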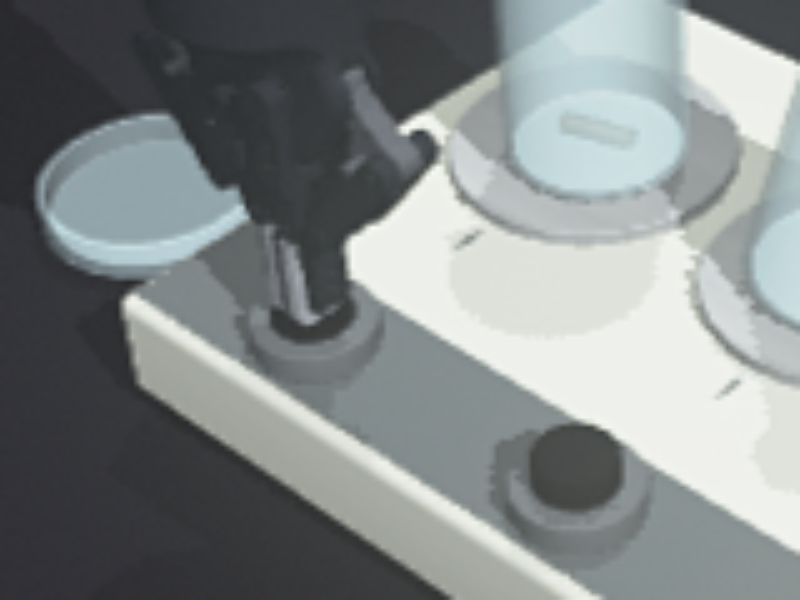

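The force went from 7.5 to 11.5 N for about 0.1 mm of movement, so the key was on its stop. It stayed there for 2.5 s at 10.5–12 N, with the tips steady. The picture shows the key low in its collar at about (312,325) and the middle key up. Now I'll withdraw.

```bash
python3 - <<'E'
from h import *
robot.line_to([.498,.0507,.12],velocity=.04)
robot.line_to([.498,.0507,.31],velocity=.15)
robot.move_to([.30,-.42,.31],[180,0,18.1])
print(robot.current_time_s(),robot.current_tool_pos(),np.round(robot.current_contact_force(),2))
out=[]
for c in("top","side"):
    im=vision.grab_frame(c)[:,:,::-1]; cv2.imwrite(f"pics/{c}5.png",im)
    a=cv2.imread(f"pics/{c}1.png"); out.append(np.vstack([im,cv2.absdiff(a,np.ascontiguousarray(im))*3]))
cv2.imwrite("pics/both5.png",cv2.resize(np.hstack(out),(800,600)))
E
```

```text
19.7333 [ 0.30143495 -0.41876971  0.31011363] [ 0.19 -0.33 -1.24]
```

View pics/both5.png

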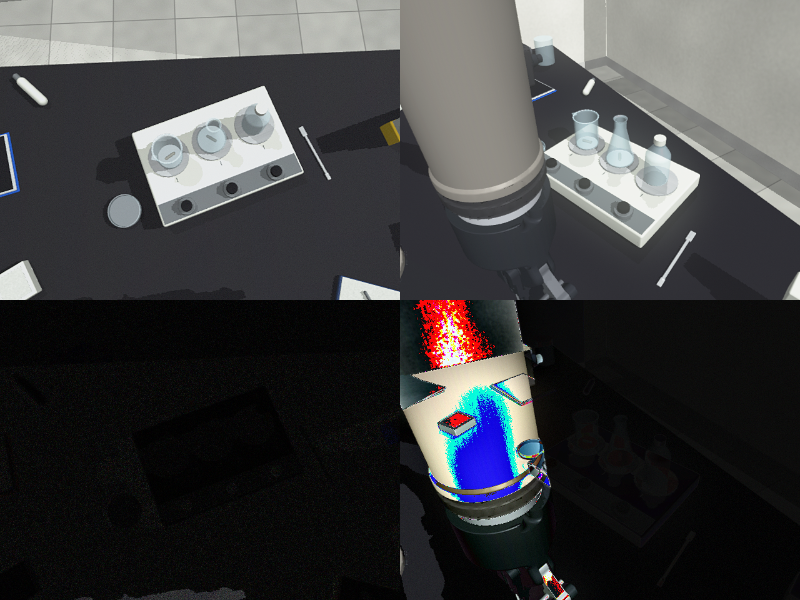

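The top view matches the first picture everywhere on the stirrer: vessels, dish, spatula and keys show no difference, and the left key at (298,328) is up again. The arm is clear.

```bash
python3 -c "
from station import workorder
workorder.close_job()"
```

```text
the job is handed in; nothing more can be done
```

The stirrer key for the beaker was pressed fully down, held for more than two seconds and released, and the job is handed in. The beaker stood on the left plate, so I pressed the left key with the shut fingertips.

- **Press:** The key first went down at about 5–6 N, close to the limit for full travel, and the tips drifted up about 0.3 mm during that hold. I pressed slightly further, and the force rose sharply with almost no movement, so the key was on its stop. I then held it there for 2.5 s at 10.5–12 N. About 4–5 N of sideways force also built up on the fingertips.
- **Last checks:** After withdrawing, the top picture showed no visible change from the first one. The key was up again, and the glassware, dish and spatula had not moved. In the side picture the arm hid the dish, but the rest of the scene looked unchanged.
- **Time:** My last reading before hand-in was about 20 s, against the 48 s limit.

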